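# Load the control vial and latch the analyser tray

## Robot

A 6-joint arm with a two-finger parallel gripper is mounted at the origin on a cart in front of the work surface, level with it; the furniture and walls round the work are solid. World frame = base frame: x ahead of the robot, y to its left, z up, the work surface at z = 0. Lengths are in m, angles in rad, forces in N, time in s.
With the tool pointing down it reaches from about 0.375 to 0.975 m from the base axis. Payload 3.8 kg.
Tool frame: the origin (TCP) lies midway between the tips of the shut fingers; the grasp point (between the pads) lies 19 mm behind it (env.grasp_offset is the distance from the TCP to the grasp point, in m); z points along the fingers, x is the direction in which the jaws open and shut, and the axes are right-handed (so a half turn about z gives the same grasp; the last joint's range is limited). The gripper opens to 85 mm and grips with 20 to 120 N. Pads are 22 mm wide; open, the fingers measure 114 mm over their backs; the gripper's body (76 mm by 85 mm) begins 54 mm behind the grasp point. The pads swing forward as they close: fully open they stand 13 mm farther back than shut.
Start: joints at [-1.184, 0.264, 1.604, -0, 1.274, -0.037], TCP at [0.278, -0.615, 0.231] pointing down, gripper open.
Joint ranges: [-2.63, 2.63], [-0.94, 2.18], [0.31, 2.57], [-1.31, 4.45], [0, 2.66], [-2.55, 2.55]. Speed limits (rad/s): [2.57, 2.57, 3.14, 3.14, 3.14, 3.14].

## Interface

Orientations are given as a rotation vector (axis times angle).
In Python, from station import env gives the robot as it stands. The module is installed in compiled form; this text tells all that it offers.
- The arm moves only by the tool play_rows, never from a script. Its argument "rows" is a list of rows, each a list of 7 numbers: the shift along the tool's x, y, z in mm, then the turn, a rotation vector about the tool's x, y, z in rad, then the gripper command: -1 is shut, 1 is fully open, values between are in proportion. A call has 1 to 8 rows; each row shifts and turns the commanded pose from where the row before left it, along the tool's axes as they then stand; what a row does not reach is not made up. A row lasts 1/8 s, in which the tool goes at most 62.5 mm and 10.7 degrees, less where a joint would pass 70% of its speed; a pose out of reach is approached as far as the arm can. A call with a gripper value outside its range is refused whole. The fingers move at their own pace and stop on an object; "squeeze" is the grip in N (left out, the last holds). Time passes only in rows, so rows that do not move let the fingers close. It gives the time, the measured TCP pose, the force and the opening at its end, in the units of the state.
- env.get_obs(): the state, without advancing time (a new reading comes with each control period).
- env.snapshot(name): name is "scene" or "top" or "wrist"; returns a dict with "img" (420x560x3 uint8, red, green, blue), "camera_matrix" (3x3 intrinsics, pixels), "k1" (the pictures are not rectified: a ray, as slopes to the right and down, at radius r is drawn at 1 + k1 r^2 times it, then the intrinsics apply), "rvec" (rotation vector, rad) and "tvec" (3), from world to camera coordinates, as OpenCV has them; the wrist camera has in their place "mount" (4x4, takes a point from camera to tool coordinates, whose origin is the TCP and whose axes are the tool frame's). Camera axes: x right, y down, z forward; pixel columns grow to the right and rows downward; lengths in m; the calibration is good to about 2 mm. A picture is of the moment at which its call begins: read the wrist's pose just before it. There is no depth.
- env.job_done(): hands the job in, once; it reports no verdict.
The state is a dict: "clock": time; "qpos": joint angles; "qd": joint speeds; "effort": joint torques, N m; "tool_pos": TCP position; "tool_rot": TCP orientation; "force": force on the tool from outside, world axes, zero at the start; "wrist_torque": the same for the moment, N m; "gripper_width": opening from 0.0 (shut) to 1.0 (fully open).
Only numpy, scipy, OpenCV 4.12 (cv2) and the standard library are available. Lean on these libraries where they do the work, as an engineer would, in place of code of your own. Each camera call takes 0.05 s, during which the arm holds its last target.

## Task

Stand the grey-capped vial upright in the round well of the benchtop analyser's open tray, then press the tray straight in by the pad on its front until its push-push latch catches, and let go, so that the tray stays in by itself with the vial standing in it. Press gently, at no moment with more than 30 N, and leave the pink-capped vial where it stands.

Things in the scene. Friction and masses are not known exactly. Their poses are not given: they have to be found in the camera images.
- analyser: low white benchtop analyser, 156 mm wide, 190 deep, 86 high (screen on top to 89), fixed. Origin at the foot of its front face, midway across; x axis points straight into the machine (the way the tray goes in), z up. The tray opening in the front face is 88 mm wide, from 10 to 72 mm height
- tray (a joint): push-in depth of the grey tray, m: 0 = out (start). A damped spring drives it out with 3 N (out) to 7 N (in), plus 2 N at 50 mm/s. The latch depth is hidden and varies: press to a firm end stop (at 86 to 99 mm, gives 1 mm per 10 N) or to within 2 mm of it; let go, the tray then springs back 8 mm and stays (rest 78 to 92 mm); let go earlier, it slides right out. A second full press releases it
- press_pad (a point): centre of the front of the grey ribbed push pad on the tray's front, 46 mm wide, 28 high, its centre 48 mm above the worktop; it stands 18 mm out from the tray's white front panel (80 mm wide, 13 to 69 mm height). Axes as the analyser's. Moves with the tray; when out it is 105 mm in front of the analyser's face
- nest (a point): centre of the floor of the round well in the blue block (56 x 60 mm) on the tray, 16 mm above the worktop; well 29 mm across, 12 mm deep (rim 28 mm above the worktop). Axes as the analyser's; the tray's white front panel begins 27 mm in front of it. Moves with the tray; when out it is 52 mm in front of the analyser's face
- vial_grey_mid (a point): the vial to load: white vial, blue band, grey cap, 25 mm across, 50 mm high, graspable from 0 to 46 mm height; point on its axis half-way up (25 mm above its foot); z axis points to the cap
- vial_pink_mid (a point): another white vial with a pink band and a pink cap, 25 mm across, 52 mm high, to be left alone; point on its axis half-way up
Mind the look-alikes: they are no part of the job. Leave any green look-alike of the part that bears vial_grey_mid alone.

How it is judged:
By the outcome, as a careful person would: the job done as asked, in the order asked, and still so for the second after the job is handed in, with the robot touching nothing.
It also fails if it takes over 54 s, if anything falls off the work surface, if the arm or the gripper's body presses on something with over 40 N, if the wrist force passes 120 N, or if a joint passes its speed limit or range.

## Working session

There is one attempt and no reset: what is moved stays moved. The work goes in short steps, Python scripts to look and compute and a tool call to move; the robot and the scene stay as the last step left them, time stands still between calls to the robot, and variables do not carry over. Pictures are saved under pics/ and viewed, and the job is handed in when it is done.

Besides the shell and the picture viewer there is one more tool, called after ">>>" as a command line: name --pt "numbers of a row" for each row, then --argument value for the rest. play_rows: Moves the arm, as the interface text tells. Its arguments: {"type":"object","properties":{"rows":{"type":"array","items":{"type":"array","items":{"type":"number"}}},"squeeze":{"type":"number"}},"required":["rows"]}

```bash
mkdir -p pics; cat > h.py <<'E'
import numpy as np, cv2, pickle
from station import env
def snap(name,fn):
    o=env.get_obs(); s=env.snapshot(name)
    s=dict(s); s['tool_pos']=o['tool_pos']; s['tool_rot']=o['tool_rot']
    pickle.dump(s,open(f'pics/{fn}.pkl','wb')); cv2.imwrite(f'pics/{fn}.png',s['img'][:,:,::-1]); return s
def load(fn): return pickle.load(open(f'pics/{fn}.pkl','rb'))
def pose(s):
    if 'mount' in s:
        T=np.eye(4);T[:3,:3]=cv2.Rodrigues(np.array(s['tool_rot'],float))[0];T[:3,3]=s['tool_pos']
        C=T@np.array(s['mount']); return C[:3,:3],C[:3,3]
    R=cv2.Rodrigues(np.array(s['rvec'],float))[0]; return R.T,-R.T@np.array(s['tvec']).ravel()
def ray(s,u,v):
    K=np.array(s['camera_matrix']);k=s['k1']
    d=np.array([(u-K[0,2])/K[0,0],(v-K[1,2])/K[1,1]]);x=d.copy()
    for _ in range(50): x=d/(1+k*(x@x))
    R,c=pose(s); r=R@np.array([x[0],x[1],1]); return c,r/np.linalg.norm(r)
def atz(s,u,v,z):
    c,r=ray(s,u,v); return c+r*(z-c[2])/r[2]
def proj(s,P):
    R,c=pose(s);p=R.T@(np.array(P)-c);x=p[:2]/p[2];x=x*(1+s['k1']*(x@x));K=np.array(s['camera_matrix'])
    return np.array([K[0,0]*x[0]+K[0,2],K[1,1]*x[1]+K[1,2]])
def tri(*l):
    A=0;b=0
    for s,u,v in l:
        c,r=ray(s,u,v);M=np.eye(3)-np.outer(r,r);A=A+M;b=b+M@c
    return np.linalg.solve(A,b)
E
python3 - <<'E'
from h import *
for n in ['scene','top','wrist']:
    s=snap(n,n+'0'); print(n,pose(s),s['camera_matrix'],s['k1'])
print(env.get_obs())
E
```

```text
scene (array([[ 0.83700894, -0.23728237,  0.49306502],
       [-0.54718446, -0.36670986,  0.75240484],
       [ 0.0022794 , -0.89956709, -0.43677666]]), array([ 0.05263388, -0.90040929,  0.49285492])) [[470.92122512   0.         286.60991133]
 [  0.         470.92122512 222.26516232]
 [  0.           0.           1.        ]] -0.10929571637317548
top (array([[-0.02184636, -0.97813367,  0.20682666],
       [-0.99975944,  0.02177712, -0.0026117 ],
       [-0.0019495 , -0.20683396, -0.97837412]]), array([ 0.33781969, -0.19696896,  1.02902518])) [[473.77274947   0.         281.2927397 ]
 [  0.         473.77274947 211.60821097]
 [  0.           0.           1.        ]] -0.02369616267988456
wrist (array([[ 0.41230663, -0.87819734, -0.24243076],
       [-0.91103989, -0.39834147, -0.10644427],
       [-0.00309115,  0.26475178, -0.96431164]]), array([ 0.33812173, -0.58709019,  0.37220019])) [[292.38105658   0.         281.90430376]
 [  0.         292.38105658 206.92057725]
 [  0.           0.           1.        ]] -0.008865067743311451
{'clock': 0.15, 'qpos': array([-1.18388665e+00,  2.64624928e-01,  1.60508767e+00, -1.52907081e-05,
        1.27370067e+00, -3.69291414e-02]), 'qd': array([ 0.00043535, -0.0015774 , -0.00444861, -0.00037415, -0.00090201,
        0.00248216]), 'effort': array([-6.35931883e-04, -5.15907705e+01, -3.67958593e+01, -8.29317833e-05,
        8.07011558e-03, -1.96113461e-05]), 'tool_pos': array([ 0.27735867, -0.61474649,  0.23020304]), 'tool_rot': array([-2.63813290e+00,  1.70392869e+00,  2.35576104e-03]), 'force': array([-0.71665931, -0.20651086, -0.30404985]), 'wrist_torque': array([-0.01106157,  0.0162407 ,  0.02580225]), 'gripper_width': 0.9982841568875107}
```

View pics/scene0.png

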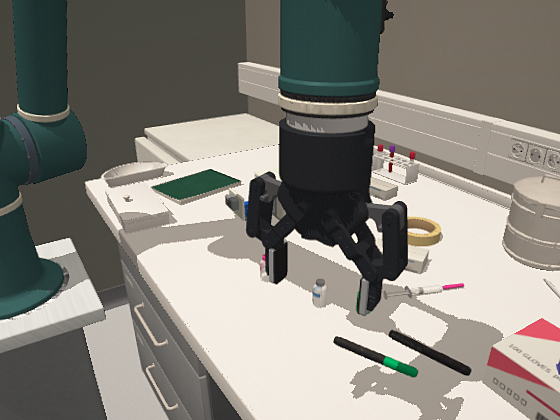

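View pics/top0.png

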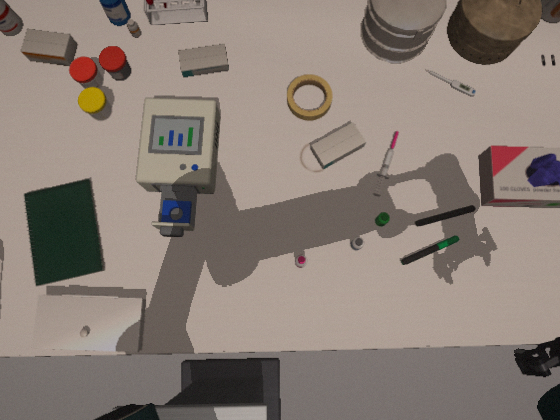

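View pics/wrist0.png

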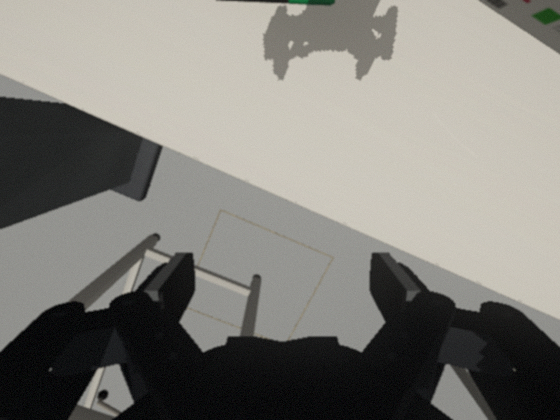

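Top view: grey vial at about (358,242), pink at (301,260), the green look-alike at (383,218). The analyser's tray points down (−x) at about (175,215).

```bash
python3 - <<'E'
from h import *
s=load('top0'); t=s['img'][:,:,::-1]
a=cv2.resize(t[85:245,125:235],None,fx=5,fy=5,interpolation=cv2.INTER_CUBIC)[:, :]
b=cv2.resize(t[200:280,280:400],None,fx=5,fy=5,interpolation=cv2.INTER_CUBIC)
cv2.imwrite('pics/a.png',cv2.resize(a,(550,800))[200:]);cv2.imwrite('pics/b.png',b)
c=load('scene0')['img'][:,:,::-1]
cv2.imwrite('pics/c.png',cv2.resize(c[180:330,210:430],None,fx=3.6,fy=3.6,interpolation=cv2.INTER_CUBIC))
for u,v,z in [(358,242,.05),(301,260,.052),(383,218,.05),(175,212,.028)]: print(atz(s,u,v,z))
E
```

```text
[ 0.47648267 -0.35803832  0.05      ]
[ 0.44140846 -0.23800643  0.052     ]
[ 0.52624756 -0.41357946  0.05      ]
[0.55368578 0.03020676 0.028     ]
```

View pics/a.png

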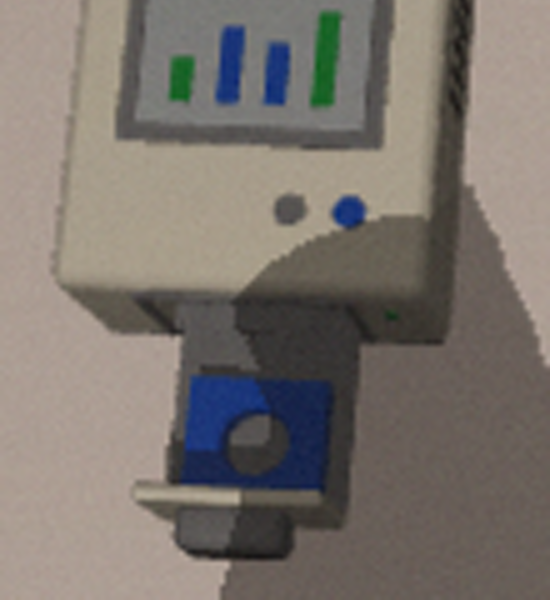

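View pics/b.png

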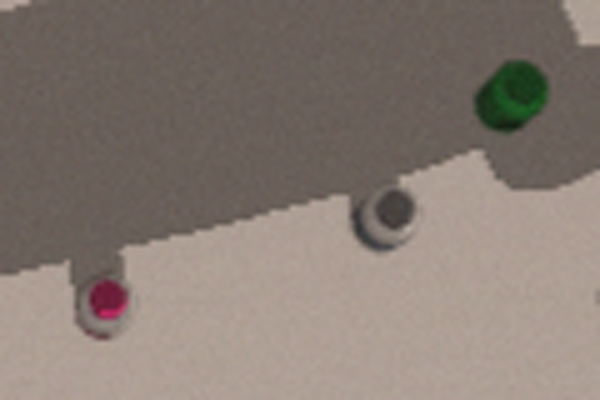

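View pics/c.png

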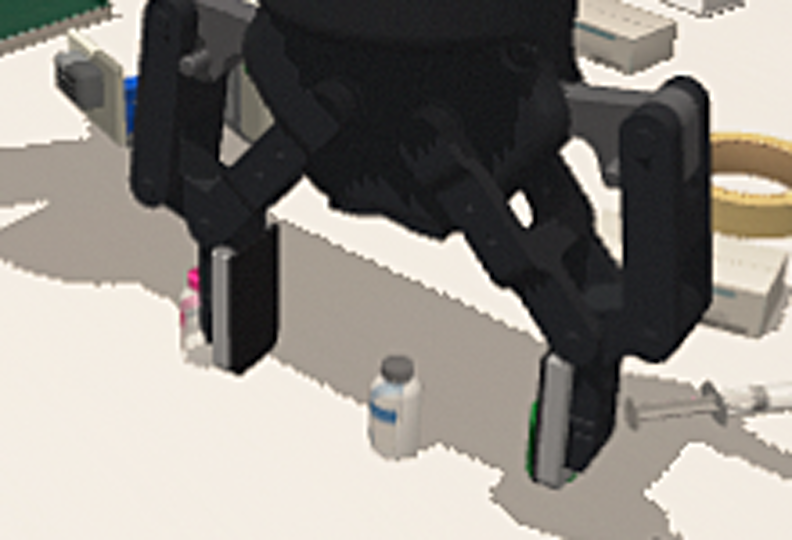

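```bash
python3 - <<'E'
from h import *
s=load('top0');c=load('scene0')
P=tri((s,359.4,241.8),(c,320.6,280.8));print('cap',P,atz(s,359.4,241.8,.05),atz(c,320.6,280.8,.05))
A=lambda x,y:(125+x/5,85+(y+200)/5)
def p(x,y,z): return atz(s,*A(x,y),z)
def yaw(a,b):
    d=b-a; return np.degrees(np.arctan2(d[1],d[0]))
print('well rim',p(257,441,.028))
l,r=p(133,490,.069),p(322,497,.069); print('panel',l,r,np.linalg.norm(l-r),yaw(r,l)-90,(l+r)/2)
l,r=p(60,272,.086),p(436,285,.086); print('anal top front',l,r,np.linalg.norm(l-r),yaw(r,l)-90)
l,r=p(190,378,.028),p(332,380,.028); print('block back',l,r,np.linalg.norm(l-r),yaw(r,l)-90)
l,r=p(183,487,.028),p(190,378,.028);print('block left',yaw(l,r))
l,r=p(118,135,.089),p(378,146,.089);print('screen',yaw(r,l)-90)
E
```

```text
cap [ 0.47671572 -0.36097809  0.04914652] [ 0.47683672 -0.36098219  0.05      ] [ 0.47561257 -0.36194665  0.05      ]
well rim [0.55096547 0.0271076  0.028     ]
panel [0.52268625 0.06880405 0.069     ] [ 0.51803141 -0.00950319  0.069     ] 0.07844546949717726 -3.4018457587288395 [0.52035883 0.02965043 0.069     ]
anal top front [0.61195981 0.09767561 0.086     ] [ 0.60278071 -0.05830923  0.086     ] 0.15625468285846617 -3.367749948145317
block back [0.57962216 0.05700015 0.028     ] [ 0.57733265 -0.00490537  0.028     ] 0.0619478511171063 -2.118063571661068
block left -1.8816591682139976
screen -3.9009960713288194
```

>>> play_rows --pt "-24.9 -47.7 0 0 0 0 1" --pt "-24.9 -47.7 0 0 0 0 1" --pt "-24.9 -47.7 0 0 0 0 1" --pt "-24.9 -47.7 0 0 0 0 1" --pt "-24.9 -47.7 0 0 0 0 1" --pt "-24.9 -47.7 0 0 0 0 1" --pt "0 0 30 0 0 0.161 1" --pt "0 0 30 0 0 0.161 1"

```text
clock: 1.15
tool_pos: [0.4779, -0.3605, 0.1709]
tool_rot: [2.328, -2.109, 0.002]
force: [-0.4, -0.4, -1.0]
gripper_width: 0.998
```

>>> play_rows --pt "0 0 0 0 0 0.161 0.7" --pt "0 0 0 0 0 0 0.7" --pt "0 0 0 0 0 0 0.7"

```text
clock: 1.52
tool_pos: [0.4773, -0.3617, 0.1717]
tool_rot: [-2.157, 2.283, -0.001]
force: [-0.1, -0.0, -0.8]
gripper_width: 0.85
```

```bash
python3 - <<'E'
from h import *
s=snap('wrist','w1');t=snap('top','t1');c=snap('scene','s1')
o=env.get_obs();R=cv2.Rodrigues(o['tool_rot'])[0];print(o['clock'],o['tool_pos'],R,o['force'])
print(proj(s,(.4767,-.361,.05)),proj(s,(.4767,-.361,0)))
E
```

```text
1.675 [ 0.47724503 -0.3617427   0.17187995] [[-5.80902186e-02 -9.98311032e-01  7.81360359e-04]
 [-9.98311155e-01  5.80897176e-02 -6.49375290e-04]
 [ 6.02889513e-04 -8.17763116e-04 -9.99999484e-01]] [-0.32286534 -0.01613465 -0.01663168]
[281.62992929 201.45457536] [281.69603593 190.20514705]
```

View pics/w1.png

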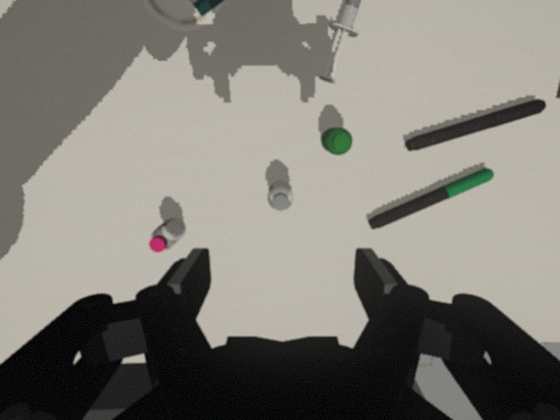

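View pics/t1.png

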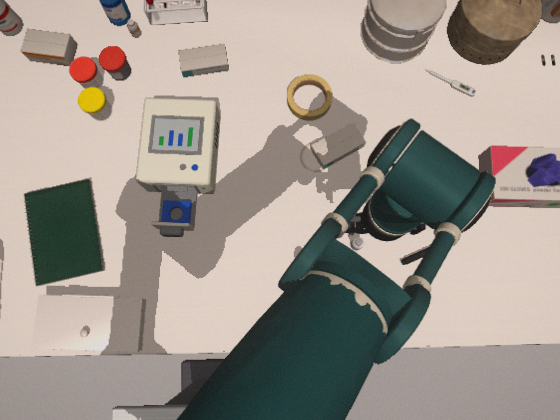

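View pics/s1.png

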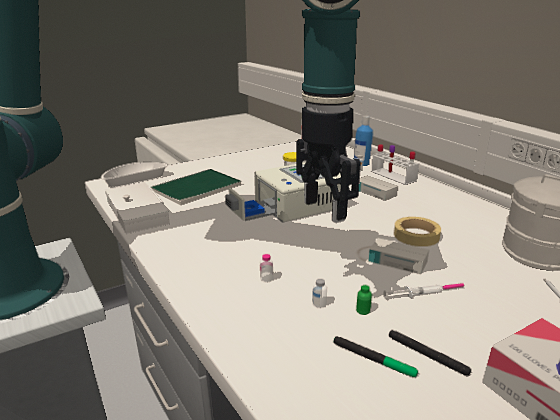

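Wrist view: grey cap at (281,200), within about 1.5 px of the prediction. All three vials are clear of the fingers, so I descend.

>>> play_rows --pt "-0.7 0.6 50 0 0 0 0.7" --pt "0 0 50 0 0 0 0.7" --pt "0 0 40 0 0 0 0.7" --pt "0 0 18 0 0 0 0.7" --pt "0 0 0 0 0 0 0.7" --pt "0 0 0 0 0 0 0.7"

```text
clock: 2.42
tool_pos: [0.4779, -0.3618, 0.0152]
tool_rot: [-2.155, 2.286, -0.005]
force: [-0.1, -0.6, 0.6]
gripper_width: 0.849
```

```bash
python3 - <<'E'
from h import *
c=snap('scene','s2')
cv2.imwrite('pics/s2c.png',cv2.resize(c['img'][180:330,230:430,::-1],None,fx=4,fy=4,interpolation=cv2.INTER_CUBIC))
E
```

```text
(no output)
```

View pics/s2c.png

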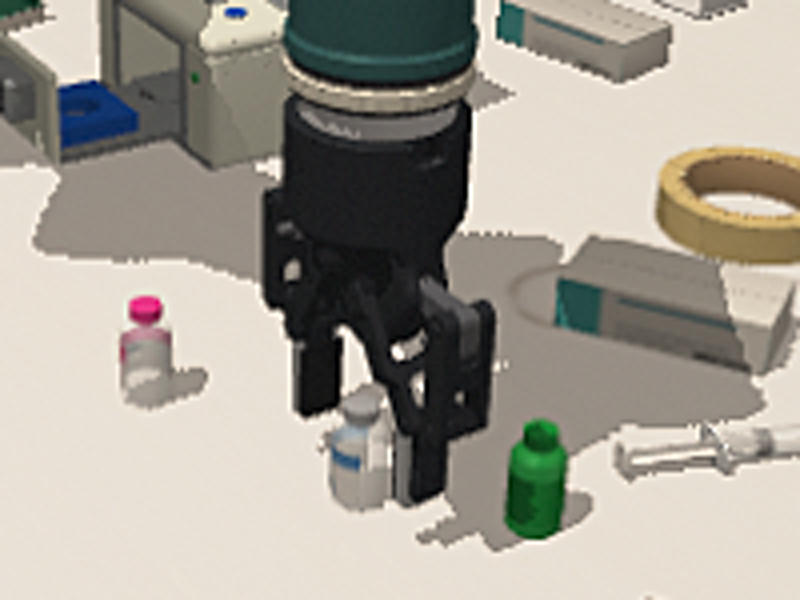

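The vial stands between the pads, clear of the pink and green ones. Closing with a modest grip.

>>> play_rows --pt "0 0 0 0 0 0 -1" --pt "0 0 0 0 0 0 -1" --pt "0 0 0 0 0 0 -1" --pt "0 0 0 0 0 0 -1" --pt "0 0 0 0 0 0 -1" --pt "0 0 0 0 0 0 -1" --squeeze 30

```text
clock: 3.22
tool_pos: [0.4769, -0.3609, 0.014]
tool_rot: [-2.155, 2.286, -0.001]
force: [-0.1, 0.4, 6.0]
gripper_width: 0.276
```

```bash
python3 - <<'E'
from h import *
c=snap('scene','s3');o=env.get_obs();print(o)
cv2.imwrite('pics/s3c.png',cv2.resize(c['img'][230:330,280:380,::-1],None,fx=6,fy=6,interpolation=cv2.INTER_CUBIC))
E
```

```text
{'clock': 3.275, 'qpos': array([-6.89561517e-01,  3.40517321e-01,  1.94630043e+00,  8.23455463e-05,
        8.54044040e-01,  9.40337735e-01]), 'qd': array([-0.00067304,  0.00031451, -0.00051716,  0.00043607,  0.00012577,
       -0.00048026]), 'effort': array([-2.02109660e-01, -4.47166908e+01, -2.75013703e+01, -5.96450083e-02,
       -4.73661013e-01, -9.28483823e-04]), 'tool_pos': array([ 0.47682947, -0.36089148,  0.01399881]), 'tool_rot': array([-2.15466737e+00,  2.28605561e+00, -1.12676858e-03]), 'force': array([-0.98753558,  1.66787824,  5.96898579]), 'wrist_torque': array([0.18459335, 0.1943767 , 0.01680616]), 'gripper_width': 0.28167072907588725}
```

View pics/s3c.png

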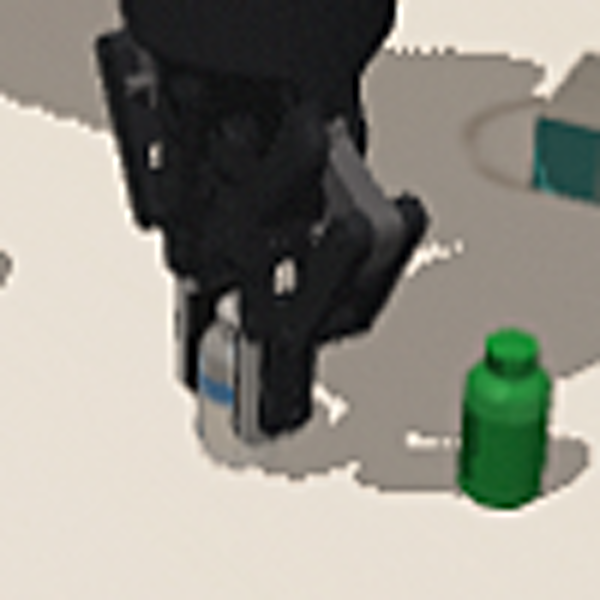

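>>> play_rows --pt "0 0 -20 0 0 0 -1" --pt "0 0 -60 0 0 0 -1" --pt "0 0 -60 0 0 0 -1" --pt "0 0 0 0 0 0 -1"

```text
clock: 3.78
tool_pos: [0.4804, -0.364, 0.1615]
tool_rot: [-2.154, 2.285, -0.022]
force: [1.1, -0.7, 0.1]
gripper_width: 0.275
```

>>> play_rows --pt "-55 -7 0 0 0 0 -1" --pt "-55 -7 0 0 0 0 -1" --pt "-55 -7 0 0 0 0 -1" --pt "-55 -7 0 0 0 0 -1" --pt "-55 -7 0 0 0 0 -1" --pt "-35 0 0 0 0 0 -1" --pt "0 0 0 0 0 0 -1" --pt "0 0 0 0 0 0 -1"

```text
clock: 4.78
tool_pos: [0.5293, -0.0535, 0.153]
tool_rot: [2.155, -2.285, -0.0]
force: [-0.3, 0.2, -0.5]
gripper_width: 0.276
```

```bash
python3 - <<'E'
from h import *
s=snap('wrist','w4');c=snap('scene','s4');t=snap('top','t4')
o=env.get_obs();R=cv2.Rodrigues(o['tool_rot'])[0];print(o['clock'],o['tool_pos'],R,o['force'],o['gripper_width'])
print(proj(s,(.551,.0271,.028)))
cv2.imwrite('pics/w4b.png',cv2.resize(s['img'][:,:,::-1],None,fx=1.42,fy=1.42,interpolation=cv2.INTER_CUBIC))
cv2.imwrite('pics/s4b.png',cv2.resize(c['img'][140:260,200:360,::-1],None,fx=5,fy=5,interpolation=cv2.INTER_CUBIC))
E
```

```text
4.925 [ 0.52957508 -0.05436376  0.15318455] [[-6.06831263e-02 -9.98157057e-01 -2.18731387e-04]
 [-9.98157057e-01  6.06831717e-02 -2.07395192e-04]
 [ 2.20286289e-04  2.05742889e-04 -9.99999955e-01]] [ 0.10191892  0.36157058 -0.010313  ] 0.2728567084603301
[194.15906735 181.97271309]
```

View pics/w4b.png

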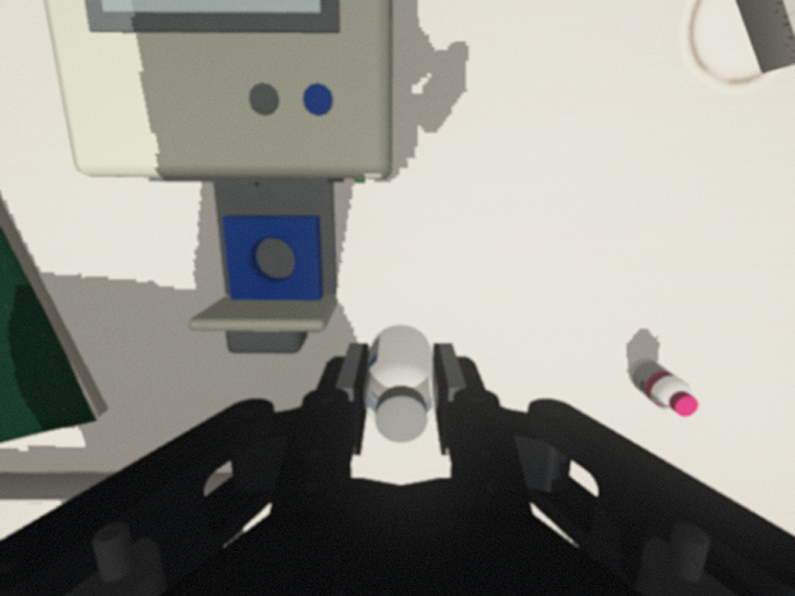

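View pics/s4b.png

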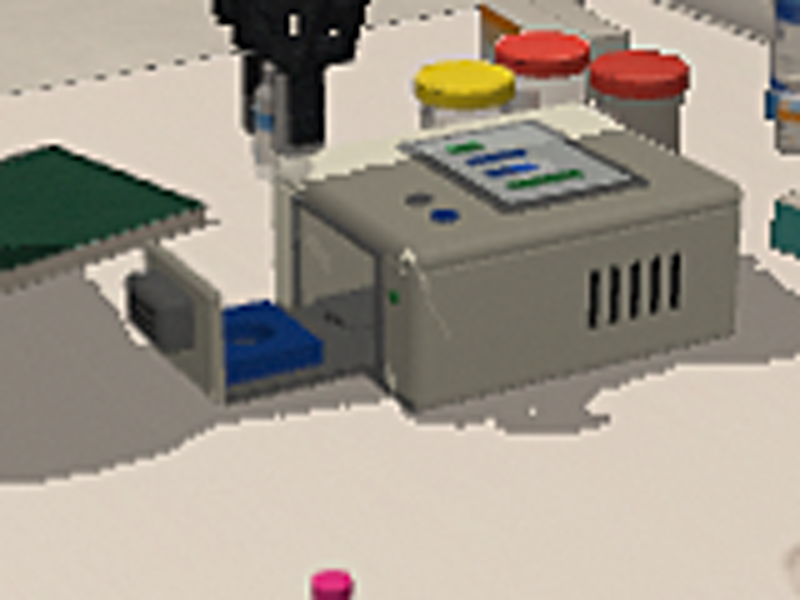

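```bash
python3 - <<'E'
from h import *
s=load('w4');t=load('t4');t1=load('t1');k=1.42
print('rim wrist',atz(s,275/k,258/k,.028)); 
print('tri',tri((s,275/k,258/k),(load('top0'),176.4,213.1)))
cv2.imwrite('pics/t1c.png',cv2.resize(t1['img'][180:240,145:205,::-1],None,fx=10,fy=10,interpolation=cv2.INTER_CUBIC))
c=atz(s,402/k,418/k,.189);print('cap in hand',c,s['tool_pos'])
a,b=atz(s,80/k,165/k,.086),atz(s,390/k,166/k,.086);print(np.degrees(np.arctan2(*(a-b)[[1,0]]))-90)
a,b=atz(s,224/k,217/k,.028),atz(s,321/k,216/k,.028);print(np.degrees(np.arctan2(*(a-b)[[1,0]]))-90,(a+b)/2,a-b)
a,b=atz(s,190/k,325/k,.069),atz(s,324/k,325/k,.069);print((a+b)/2,np.linalg.norm(a-b))
E
```

```text
rim wrist [0.55129032 0.0275243  0.028     ]
tri [0.55124891 0.02732145 0.02798033]
cap in hand [ 0.52954925 -0.05369809  0.189     ] [ 0.52934488 -0.05350955  0.15298382]
-3.58617969122335
-2.7605605903753627 [0.57794976 0.02549553 0.028     ] [0.00297689 0.0617379  0.        ]
[0.51978663 0.03038819 0.069     ] 0.07759382645926456
```

View pics/t1c.png

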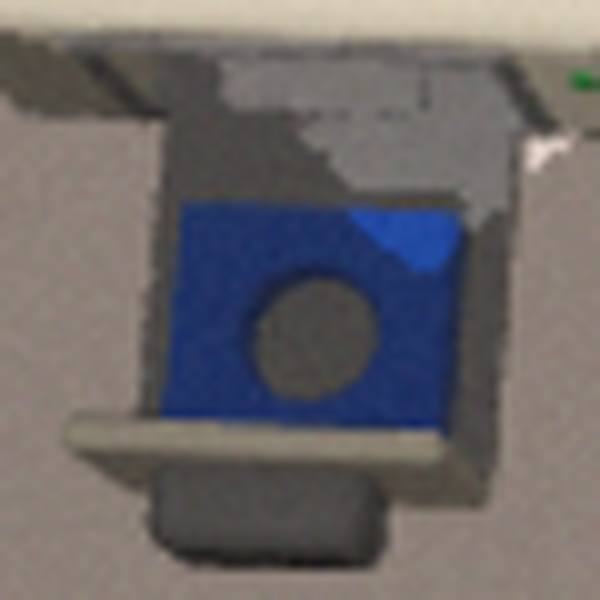

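>>> play_rows --pt "-41.5 -8.2 0 0 0 0 -1" --pt "-41.5 -8.3 0 0 0 0 -1" --pt "0 0 0 0 0 0 -1" --pt "0 0 40 0 0 0 -1" --pt "0 0 40 0 0 0 -1" --pt "0 0 10 0 0 0 -1" --pt "0 0 0 0 0 0 -1" --pt "0 0 0 0 0 0 -1"

```text
clock: 5.92
tool_pos: [0.5528, 0.0281, 0.0651]
tool_rot: [-2.152, 2.285, -0.003]
force: [0.1, 0.8, -0.1]
gripper_width: 0.282
```

```bash
python3 - <<'E'
from h import *
s=snap('wrist','w5');c=snap('scene','s5')
o=env.get_obs();R=cv2.Rodrigues(o['tool_rot'])[0];print(o['clock'],o['tool_pos'],o['force'],o['gripper_width'])
cv2.imwrite('pics/w5b.png',cv2.resize(s['img'][130:330,150:410,::-1],None,fx=3,fy=3,interpolation=cv2.INTER_CUBIC))
cv2.imwrite('pics/s5b.png',cv2.resize(c['img'][140:260,200:360,::-1],None,fx=5,fy=5,interpolation=cv2.INTER_CUBIC))
E
```

```text
6.025 [0.55273448 0.02839017 0.06520072] [ 0.46900066  0.23297099 -0.13506125] 0.2754438002577658
```

View pics/w5b.png

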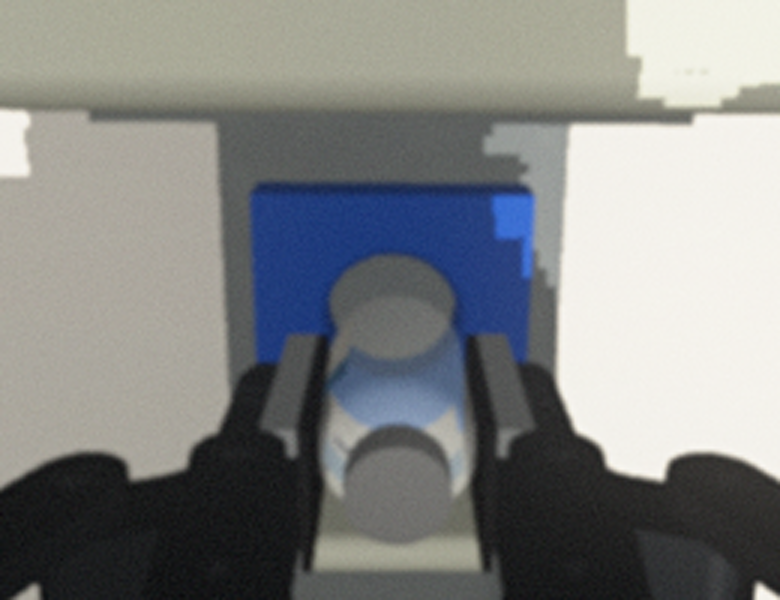

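View pics/s5b.png

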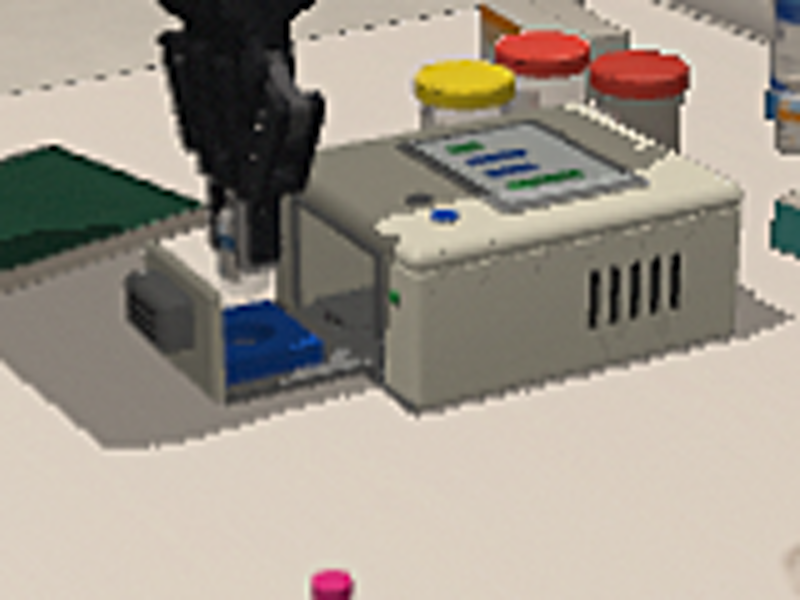

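```bash
python3 - <<'E'
from h import *
s=load('w5');f=lambda x,y,z:atz(s,150+x/3,130+y/3,z)
F=f(392,254,.028);L=f(329,298,.028);Rr=f(456,298,.028)
d=np.array([np.cos(np.radians(-3.5)),np.sin(np.radians(-3.5)),0])
print(F-d*.0145,(L+Rr)/2,np.linalg.norm(L-Rr))
bk=(f(252,187,.028)+f(531,187,.028))/2;print('block back mid',bk, bk-d*.027)
# vial cap
print(f(398,490,.1012),s['tool_pos'],s['tool_rot'])
E
```

```text
[0.55057072 0.02947032 0.028     ] [0.55510913 0.02907257 0.028     ] 0.027502059005127942
block back mid [0.57965534 0.02782187 0.028     ] [0.5527057  0.02947018 0.028     ]
[0.55333331 0.02807658 0.1012    ] [0.55275152 0.02813192 0.06513293] [-2.1524053   2.28527425 -0.00339496]
```

>>> play_rows --pt "-0.6 1.6 10 0 0 0 -1" --pt "0 0 8 0 0 0 -1" --pt "0 0 5 0 0 0 -1" --pt "0 0 4 0 0 0 -1" --pt "0 0 0 0 0 0 -1" --pt "0 0 0 0 0 0 -1"

```text
clock: 6.78
tool_pos: [0.5497, 0.0293, 0.0364]
tool_rot: [-2.155, 2.286, -0.0]
force: [0.0, -0.5, 0.1]
gripper_width: 0.274
```

```bash
python3 - <<'E'
from h import *
s=snap('wrist','w6');c=snap('scene','s6')
o=env.get_obs();print(o['clock'],o['tool_pos'],o['force'],o['wrist_torque'],o['gripper_width'])
a=cv2.resize(s['img'][130:330,180:380,::-1],None,fx=2.5,fy=2.5,interpolation=cv2.INTER_CUBIC)
b=cv2.resize(c['img'][170:230,220:256,::-1],(300,500),interpolation=cv2.INTER_CUBIC)
cv2.imwrite('pics/w6b.png',np.hstack([a,b]))
E
```

```text
6.875 [0.54979899 0.02927443 0.0365448 ] [-0.55097595 -0.21450961 -0.34796887] [0.01227994 0.00890815 0.02892094] 0.27716654449160305
```

View pics/w6b.png

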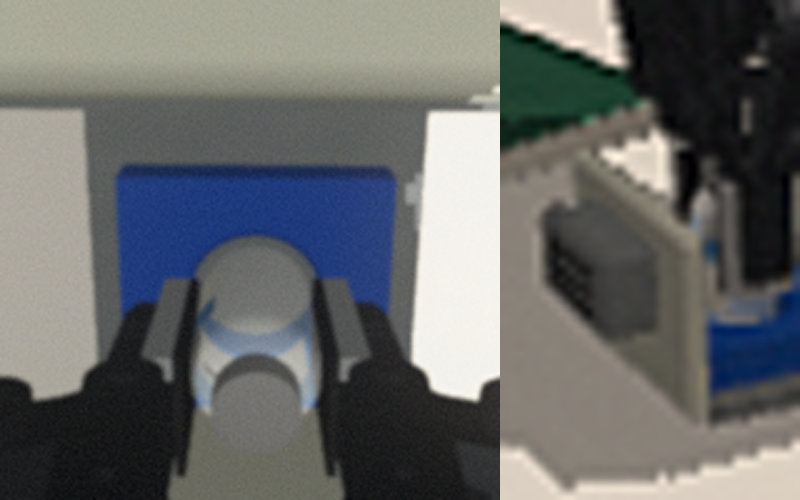

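No contact force with the foot at about z 22 mm, already below the 28 mm rim, and the well outline is centred on the vial. Lowering to the floor.

>>> play_rows --pt "0 0 2.5 0 0 0 -1" --pt "0 0 2.5 0 0 0 -1" --pt "0 0 1 0 0 0 -1" --pt "0 0 0 0 0 0 -1" --pt "0 0 0 0 0 0 -1"

```text
clock: 7.5
tool_pos: [0.5496, 0.0293, 0.0303]
tool_rot: [-2.155, 2.286, -0.0]
force: [0.7, 0.2, -0.4]
gripper_width: 0.27
```

>>> play_rows --pt "0 0 0.7 0 0 0 -1" --pt "0 0 0 0 0 0 -1" --pt "0 0 0 0 0 0 -1"

```text
clock: 7.88
tool_pos: [0.5497, 0.0293, 0.03]
tool_rot: [-2.155, 2.286, -0.0]
force: [-1.0, 0.6, 4.8]
gripper_width: 0.275
```

Contact with the floor (about 5 N upward). Opening slowly, partway.

>>> play_rows --pt "0 0 0 0 0 0 -0.3" --pt "0 0 0 0 0 0 -0.2" --pt "0 0 0 0 0 0 -0.1" --pt "0 0 0 0 0 0 0.0" --pt "0 0 0 0 0 0 0.1" --pt "0 0 0 0 0 0 0.1" --pt "0 0 0 0 0 0 0.1"

```text
clock: 8.75
tool_pos: [0.5496, 0.0293, 0.0296]
tool_rot: [-2.155, 2.286, -0.0]
force: [-0.3, -0.1, 0.3]
gripper_width: 0.552
```

>>> play_rows --pt "0 0 -15 0 0 0 0.1" --pt "0 0 -25 0 0 0 0.1" --pt "0 0 -50 0 0 0 0.1" --pt "0 0 -40 0 0 0 0.1" --pt "0 0 0 0 0 0 0.1"

```text
clock: 9.38
tool_pos: [0.5533, 0.0293, 0.1655]
tool_rot: [-2.15, 2.281, -0.011]
force: [0.8, 1.1, -0.1]
gripper_width: 0.55
```

```bash
python3 - <<'E'
from h import *
s=snap('wrist','w7');c=snap('scene','s7')
o=env.get_obs();print(o['clock'],o['tool_pos'],o['qpos'],o['force'],o['gripper_width'])
a=cv2.resize(s['img'][100:340,160:400,::-1],(500,500),interpolation=cv2.INTER_CUBIC)
b=cv2.resize(c['img'][170:230,220:256,::-1],(300,500),interpolation=cv2.INTER_CUBIC)
cv2.imwrite('pics/w7b.png',np.hstack([a,b]))
E
```

```text
9.475 [0.54992108 0.02929362 0.16074971] [ 7.99280897e-03  8.44613774e-02  1.94812746e+00 -8.61794574e-06
  1.10706232e+00  1.63798329e+00] [-1.03989697 -0.02950142 -0.1659293 ] 0.5462442642219296
```

View pics/w7b.png

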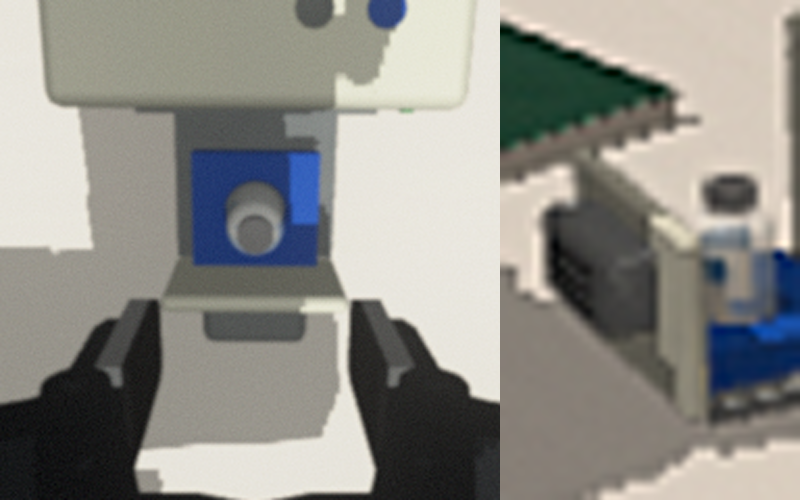

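The grey vial stands upright in the well. Next I back off in front of the pad, shut the fingers and lower them to pad height.

>>> play_rows --pt "0 40 0 0 0 0 -1" --pt "0 40 0 0 0 0 -1" --pt "0 17 0 0 0 0 -1" --pt "0 0 50 0 0 0 -1" --pt "0 0 50 0 0 0 -1" --pt "0 0 26 0 0 0 -1" --pt "0 0 0 0 0 0 -1" --pt "0 0 0 0 0 0 -1"

```text
clock: 10.48
tool_pos: [0.4537, 0.035, 0.0343]
tool_rot: [-2.154, 2.286, -0.001]
force: [-0.3, -0.4, 0.5]
gripper_width: -0.005
```

```bash
python3 - <<'E'
from h import *
s=snap('wrist','w8');c=snap('scene','s8')
o=env.get_obs();print(o['clock'],o['tool_pos'],o['tool_rot'],o['force'],o['gripper_width'])
cv2.imwrite('pics/w8b.png',cv2.resize(s['img'][:,:,::-1],None,fx=1.42,fy=1.42,interpolation=cv2.INTER_CUBIC))
cv2.imwrite('pics/s8b.png',cv2.resize(c['img'][140:260,160:320,::-1],None,fx=5,fy=5,interpolation=cv2.INTER_CUBIC))
E
```

```text
10.575 [0.4544872  0.03505068 0.03513921] [-2.1531374  2.2845069 -0.0032953] [-0.19562175  0.7338096   0.51873623] -0.005264822861826376
```

View pics/w8b.png

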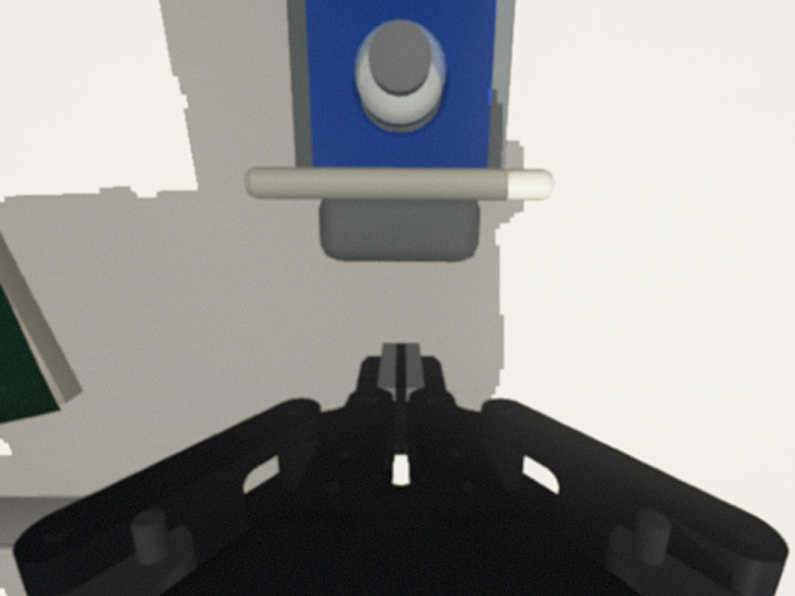

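View pics/s8b.png

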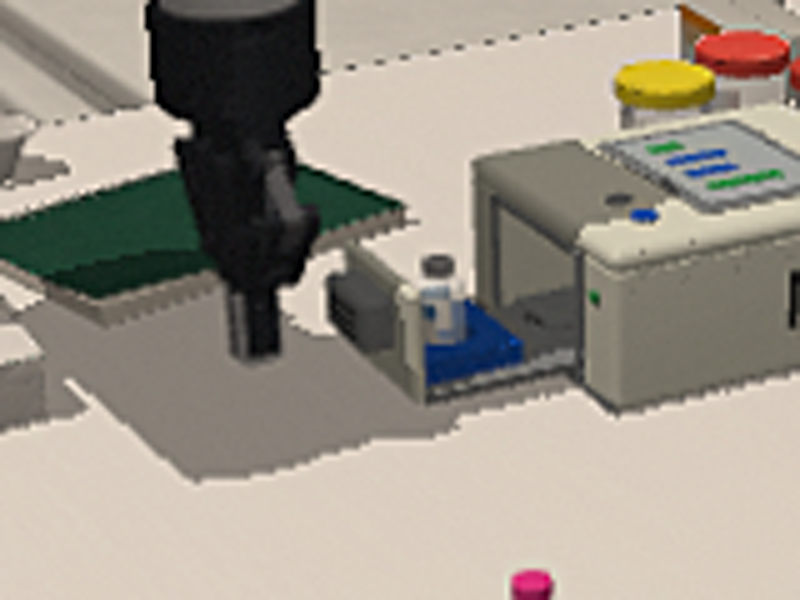

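Fingers are centred on the pad (wrist columns 400 for both), at the right height. Approaching.

>>> play_rows --pt "0 -8 0 0 0 0 -1" --pt "0 -8 0 0 0 0 -1" --pt "0 -6 0 0 0 0 -1" --pt "0 -4 0 0 0 0 -1" --pt "0 -4 0 0 0 0 -1" --pt "0 -4 0 0 0 0 -1"

```text
clock: 11.32
tool_pos: [0.4867, 0.033, 0.0334]
tool_rot: [2.155, -2.286, -0.0]
force: [0.4, -0.6, 0.1]
gripper_width: 0.001
```

>>> play_rows --pt "0 -4 0 0 0 0 -1" --pt "0 -4 0 0 0 0 -1" --pt "0 -4 0 0 0 0 -1" --pt "0 -4 0 0 0 0 -1"

```text
clock: 11.82
tool_pos: [0.5021, 0.032, 0.0332]
tool_rot: [2.154, -2.285, -0.002]
force: [-4.3, -1.4, 1.9]
gripper_width: -0.003
```

>>> play_rows --pt "0 -4 0 0 0 0 -1" --pt "0 -4 0 0 0 0 -1" --pt "0 -4 0 0 0 0 -1" --pt "0 -4 0 0 0 0 -1" --pt "0 -4 0 0 0 0 -1" --pt "0 -4 0 0 0 0 -1" --pt "0 -4 0 0 0 0 -1" --pt "0 -4 0 0 0 0 -1"

```text
clock: 12.82
tool_pos: [0.5339, 0.0299, 0.0332]
tool_rot: [2.154, -2.285, -0.002]
force: [-6.6, -0.3, 3.6]
gripper_width: -0.002
```

```bash
python3 - <<'E'
from h import *
s=snap('wrist','w9');c=snap('scene','s9')
o=env.get_obs();print(o['clock'],o['tool_pos'],o['tool_rot'],o['force'],o['gripper_width'])
a=cv2.resize(s['img'][:,70:490,::-1],(400,400));b=cv2.resize(c['img'][140:240,180:280,::-1],(400,400),interpolation=cv2.INTER_CUBIC)
cv2.imwrite('pics/w9b.png',np.hstack([a,b]))
E
```

```text
12.925 [0.53436736 0.02985455 0.03323438] [ 2.15397521e+00 -2.28530285e+00 -8.06311684e-04] [-4.9897668  -2.20895784  1.79094294] -9.56983922353425e-05
```

View pics/w9b.png

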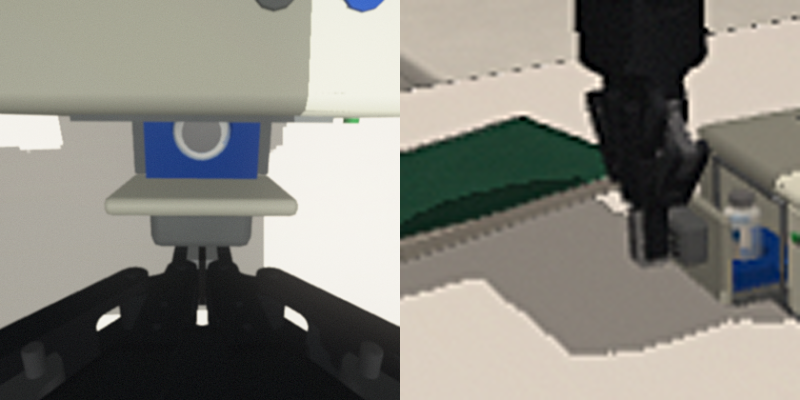

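Tray is about half in, the vial upright and the fingers on the pad. Continuing.

>>> play_rows --pt "0 -4 0 0 0 0 -1" --pt "0 -4 0 0 0 0 -1" --pt "0 -4 0 0 0 0 -1" --pt "0 -4 0 0 0 0 -1" --pt "0 -4 0 0 0 0 -1" --pt "0 -4 0 0 0 0 -1" --pt "0 -4 0 0 0 0 -1" --pt "0 -2 0 0 0 0 -1"

```text
clock: 13.92
tool_pos: [0.5634, 0.028, 0.0332]
tool_rot: [2.153, -2.284, -0.002]
force: [-7.7, -1.4, 4.5]
gripper_width: 0.0
```

>>> play_rows --pt "0 -1 0 0 0 0 -1" --pt "0 -1 0 0 0 0 -1" --pt "0 -1 0 0 0 0 -1" --pt "0 -1 0 0 0 0 -1"

```text
clock: 14.42
tool_pos: [0.5672, 0.0277, 0.0332]
tool_rot: [2.153, -2.284, -0.003]
force: [-7.5, -2.3, 4.4]
gripper_width: 0.0
```

>>> play_rows --pt "0 -1 0 0 0 0 -1" --pt "0 -1 0 0 0 0 -1" --pt "0 -1 0 0 0 0 -1"

```text
clock: 14.8
tool_pos: [0.5702, 0.0275, 0.0332]
tool_rot: [2.153, -2.284, -0.003]
force: [-8.0, -2.4, 4.1]
gripper_width: 0.001
```

>>> play_rows --pt "0 -1 0 0 0 0 -1" --pt "0 -1 0 0 0 0 -1"

```text
clock: 15.05
tool_pos: [0.5723, 0.0274, 0.0332]
tool_rot: [2.153, -2.284, -0.002]
force: [-7.5, -1.1, 4.0]
gripper_width: 0.002
```

>>> play_rows --pt "0 -1 0 0 0 0 -1" --pt "0 0 0 0 0 0 -1"

```text
clock: 15.3
tool_pos: [0.5732, 0.0273, 0.0332]
tool_rot: [2.153, -2.284, -0.003]
force: [-7.9, -1.8, 4.9]
gripper_width: -0.002
```

>>> play_rows --pt "0 -1 0 0 0 0 -1" --pt "0 -1 0 0 0 0 -1"

```text
clock: 15.55
tool_pos: [0.575, 0.0272, 0.0332]
tool_rot: [2.153, -2.284, -0.003]
force: [-8.6, -2.3, 5.3]
gripper_width: -0.001
```

>>> play_rows --pt "0 -1 0 0 0 0 -1" --pt "0 0 0 0 0 0 -1"

```text
clock: 15.8
tool_pos: [0.5761, 0.0271, 0.0331]
tool_rot: [2.153, -2.284, -0.003]
force: [-8.3, -2.2, 4.3]
gripper_width: -0.004
```

>>> play_rows --pt "0 -1 0 0 0 0 -1" --pt "0 0 0 0 0 0 -1"

```text
clock: 16.05
tool_pos: [0.5771, 0.0271, 0.0331]
tool_rot: [2.153, -2.284, -0.003]
force: [-8.1, -1.3, 4.0]
gripper_width: -0.001
```

>>> play_rows --pt "0 -1 0 0 0 0 -1" --pt "0 0 0 0 0 0 -1"

```text
clock: 16.3
tool_pos: [0.5781, 0.027, 0.0332]
tool_rot: [2.153, -2.284, -0.003]
force: [-6.4, -2.4, 4.0]
gripper_width: 0.005
```

>>> play_rows --pt "0 -1 0 0 0 0 -1" --pt "0 0 0 0 0 0 -1"

```text
clock: 16.55
tool_pos: [0.5785, 0.027, 0.0331]
tool_rot: [2.152, -2.283, -0.004]
force: [-9.2, -1.6, 5.1]
gripper_width: 0.002
```

>>> play_rows --pt "0 -1 0 0 0 0 -1" --pt "0 0 0 0 0 0 -1"

```text
clock: 16.8
tool_pos: [0.579, 0.0269, 0.0331]
tool_rot: [2.152, -2.283, -0.005]
force: [-10.8, -2.0, 8.3]
gripper_width: 0.003
```

>>> play_rows --pt "0 -1 0 0 0 0 -1" --pt "0 0 0 0 0 0 -1"

```text
clock: 17.05
tool_pos: [0.5794, 0.0269, 0.0331]
tool_rot: [2.151, -2.282, -0.007]
force: [-12.4, -2.9, 8.5]
gripper_width: -0.002
```

>>> play_rows --pt "0 -1 0 0 0 0 -1" --pt "0 0 0 0 0 0 -1"

```text
clock: 17.3
tool_pos: [0.5801, 0.0269, 0.0331]
tool_rot: [2.151, -2.282, -0.007]
force: [-13.4, -2.2, 9.7]
gripper_width: 0.004
```

>>> play_rows --pt "0 -1 0 0 0 0 -1" --pt "0 0 0 0 0 0 -1"

```text
clock: 17.55
tool_pos: [0.5805, 0.0269, 0.0331]
tool_rot: [2.15, -2.281, -0.009]
force: [-15.0, -1.6, 9.8]
gripper_width: -0.003
```

The end stop is reached: the force is climbing with little travel. Letting go.

>>> play_rows --pt "0 4 0 0 0 0 -1" --pt "0 4 0 0 0 0 -1" --pt "0 4 0 0 0 0 -1" --pt "0 4 0 0 0 0 -1" --pt "0 0 0 0 0 0 -1"

```text
clock: 18.18
tool_pos: [0.5699, 0.0283, 0.0341]
tool_rot: [-2.153, 2.285, -0.003]
force: [0.3, 0.4, -0.9]
gripper_width: -0.001
```

>>> play_rows --pt "0 10 0 0 0 0 -1" --pt "0 20 0 0 0 0 -1" --pt "0 30 0 0 0 0 -1" --pt "0 0 0 0 0 0 -1" --pt "0 0 0 0 0 0 -1"

```text
clock: 18.8
tool_pos: [0.5096, 0.0318, 0.0341]
tool_rot: [-2.154, 2.285, -0.002]
force: [-0.7, -0.5, -0.6]
gripper_width: 0.001
```

```bash
python3 - <<'E'
from h import *
s=snap('wrist','w10');c=snap('scene','s10')
o=env.get_obs();print(o['clock'],o['tool_pos'],o['tool_rot'],o['force'],o['gripper_width'])
a=cv2.resize(s['img'][:,70:490,::-1],(400,400));b=cv2.resize(c['img'][140:240,200:300,::-1],(400,400),interpolation=cv2.INTER_CUBIC)
cv2.imwrite('pics/w10b.png',np.hstack([a,b]))
E
```

```text
18.9 [0.51006909 0.03175762 0.03415073] [-2.15374204e+00  2.28509291e+00 -2.07607260e-03] [-0.32586854 -0.32985022  0.10233585] 0.0006992937222815769
```

View pics/w10b.png

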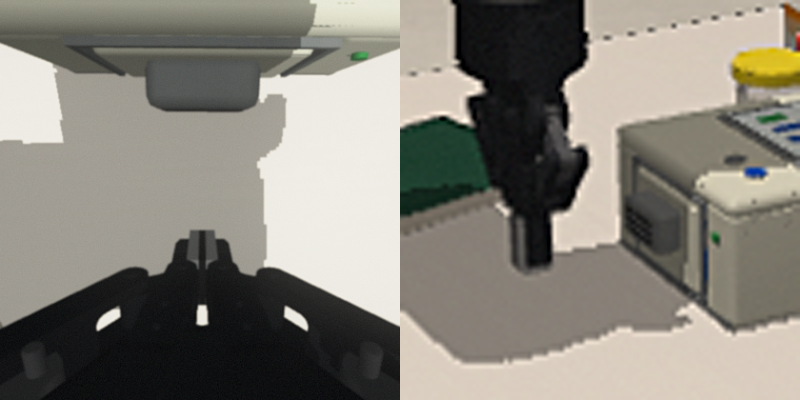

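The tray stays in by itself (panel nearly flush, pad protruding). I withdraw the arm, wait, and look again.

>>> play_rows --pt "0 40 0 0 0 0 -1" --pt "0 20 -30 0 0 0 -1" --pt "0 0 -50 0 0 0 -1" --pt "0 0 -50 0 0 0 -1" --pt "0 0 0 0 0 0 -1" --pt "0 0 0 0 0 0 -1" --pt "0 0 0 0 0 0 -1" --pt "0 0 0 0 0 0 -1"

```text
clock: 19.9
tool_pos: [0.4478, 0.0352, 0.162]
tool_rot: [2.153, -2.285, -0.003]
force: [1.0, 0.2, -0.3]
gripper_width: -0.002
```

```bash
python3 - <<'E'
from h import *
s=snap('wrist','w11');c=snap('scene','s11');t=snap('top','t11')
o=env.get_obs();print(o['clock'],o['tool_pos'],o['force'])
b=cv2.resize(c['img'][160:300,210:400,::-1],(543,400),interpolation=cv2.INTER_CUBIC)
cv2.imwrite('pics/s11b.png',np.vstack([np.hstack([cv2.resize(s['img'][:,:,::-1],(400,300)),cv2.resize(t['img'][:,:,::-1],(400,300))]),np.hstack([cv2.resize(c['img'][150:240,220:310,::-1],(300,300),interpolation=cv2.INTER_CUBIC),cv2.resize(b,(500,300))])]))
E
```

```text
20.05 [0.44826963 0.03524356 0.1627459 ] [ 0.06161464 -0.20423478 -0.2099368 ]
```

View pics/s11b.png

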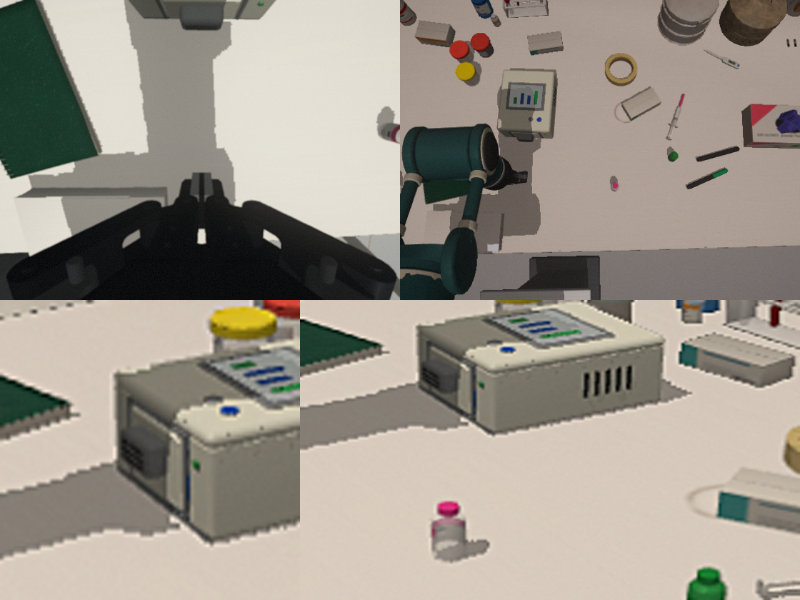

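The tray is still in after about 2 s, the pink and green vials have not moved, and the arm is clear. Handing in.

```bash
python3 -c "
from station import env
print(env.job_done())"
```

```text
the job is handed in; nothing more can be done
None
```

I stood the grey-capped vial in the tray's well and pressed the tray in until the latch caught. I let go and handed the job in at about 20 s.

- **Placing:** The wrist and scene pictures after release showed the vial upright in the well. It was still upright when the tray was about half in.
- **Pressing:** I pushed with the shut fingers, centred on the pad. At the end stop the last reading was 15 N along the push, about 18 N in total. I read the force only at the end of each move, so I have no continuous peak value.
- **Depth:** I estimate the press at about 93 mm, inside the 86 to 99 mm end-stop range. Near the stop the force rose more slowly than the stated 10 N per mm.
- **Latch:** After letting go the tray stayed in, with its panel just inside the front face. It was still in at the last look, about 2 s later, with the robot touching nothing.
- **Other vials:** The pink and green vials stand where they were.
- **Not checked:** Once the tray is shut the vial can't be seen, so I could not confirm from a picture that it still stands upright inside.
- **Small disagreement:** The camera estimates of the well's centre differed by 1 to 2 mm sideways. The vial still went in with no sideways force and touched the floor of the well at the expected height.

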